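# Try the punch chest's lid, unlock it if caught, hold it open

## Robot

A 6-joint arm with a two-finger parallel gripper is mounted at the origin on the work surface. World frame = base frame: x ahead of the robot, y to its left, z up, the work surface at z = 0. Lengths are in mm, angles in rad, forces in N, time in s.
With the tool pointing down it reaches from about 350 to 975 mm from the base axis. Payload 7.1 kg.
Tool frame: the origin (TCP) lies at the very end of the fingers, on their centre line; the grasp point (between the pads) lies 19 mm behind it (ctrl.grip_depth is the distance from the TCP to the grasp point, in mm); x points along the fingers, z is the direction in which the jaws open and shut, and the axes are right-handed (so a half turn about x gives the same grasp; the last joint's range is limited). The gripper opens to 88 mm and grips with 3 to 60 N. Pads are 20 mm wide; open, the fingers measure 115 mm over their backs; the gripper's body (75 mm by 178 mm) begins 61 mm behind the grasp point.
Start: joints at [1.3, 0.423, 1.63, -0, 1.089, -0.019], TCP at [155.686, 605.282, 222.675] pointing down, gripper open.
Joint ranges: [-3, 3], [-0.9, 2.11], [0.09, 2.58], [-1.31, 4.45], [0.11, 2.69], [-2.54, 2.54]. Speed limits (rad/s): [2.39, 2.39, 3.01, 3.14, 3.14, 3.14].

## Interface

Orientations are given as a rotation vector (axis times angle).
In Python, from workcell import ctrl gives the robot as it stands. The module is installed in compiled form; this text tells all that it offers.
- The arm moves only by the tool send_rows, never from a script. Its argument "rows" is a list of rows, each a list of 4 numbers: the shift along the tool's x, y, z in mm, then the turn about the tool's x in rad. In form: [[x, y, z, turn], ...]. A call has 1 to 10 rows; each row shifts and turns the pose as measured when the row begins, along the tool's axes as they then stand; what a row does not reach is not made up. A row lasts 1/12 s, in which the tool goes at most 41.7 mm and 7.16 degrees, less where a joint would pass 70% of its speed; a pose out of reach is approached as far as the arm can. A call with a gripper value outside its range is refused whole. "fingers" is the opening, from 0 (shut) to 1 (fully open), set as the call begins (left out, the last holds). The fingers move at their own pace and stop on an object; the grip force is fixed at half the most. Time passes only in rows, so rows that do not move let the fingers close. It gives the time, the measured TCP pose, the force and the opening at its end, in the units of the state.
- ctrl.get_obs(): the state, without advancing time (a new reading comes with each control period).
- ctrl.get_image(name): name is "side" or "top" or "wrist"; returns a dict with "img" (384x512x3 uint8, red, green, blue), "depth" (384x512 float32, mm along the optical axis (not along the pixel's ray), 0 where there is no reading), "mtx" (3x3 intrinsics, pixels), "dist_coeffs" ([k1, k2, p1, p2, k3] as OpenCV has them; the pictures are not rectified), "world_from_camera" (4x4, takes a point from camera to world coordinates). Camera axes: x right, y down, z forward; pixel columns grow to the right and rows downward; lengths in mm; the calibration is good to about 2 mm. A picture is of the moment at which its call begins.
- ctrl.close_job(): hands the job in, once; it reports no verdict.
The state is a dict: "t": time; "qpos": joint angles; "qvel": joint speeds; "joint_torque": joint torques, N m; "ee_pos": TCP position; "orientation": TCP orientation; "ft_force": force on the tool from outside, world axes, zero at the start; "moment": the same for the moment, N m; "width": finger opening in mm.
Only numpy, scipy, OpenCV 4.12 (cv2) and the standard library are available. Lean on these libraries where they do the work, as an engineer would, in place of code of your own. Each camera call takes 0.05 s, during which the arm holds its last target.

## Task

Someone needs both hands in the punch chest. Nobody remembers which end of its lock slide is the locked one, so first tug the lid up by its handle, before touching the slide: if it comes, just open it; if it is caught after a little play, let it down, push the slide fully to its other stop and then open it. Finish while still holding the lid up by its handle, at least 45 degrees open (it falls shut if let go), with the slide fully at one of its two stops and none of the loose tools and dishes around the chest shifted.

Things in the scene. Friction and masses are not known exactly. Their poses are not given: they have to be found in the camera images.
- chest: grey steel chest fixed to the bench, 305 (x) x 300 (y) x 106 mm with its lid shut. Origin: centre of its underside; x points from its front (lock slide) to its back (hinge), y along the front, z up. The front 63 mm of its top is a fixed deck, 100 mm high, with the slide; the lid covers the rest
- hinge (a point): middle of the lid's hinge line, at the back of the chest, 100 mm above the bench; the line runs along the chest's y. Its axes are those of the chest
- lid_handle (a point): centre of the handle's bar: a round steel bar 10 mm thick and 110 mm long, parallel to the chest's y, on two end posts, its centre 39 mm above the lid's flat top (145 mm above the bench when shut), 198 mm from the hinge line (192 mm in front of it and 45 mm above it when shut). Its axes are fixed to the lid: y along the bar, z away from the lid
- lid (a joint): lid angle in rad: 0 shut, grows as the front of the lid rises about the hinge, stop at 1.25. The lid takes 3 to 6 N to lift at the handle and falls shut from any angle. When locked it has about 0.055 rad (10 mm at the handle) of free play and then stops hard; when free it goes on up
- slide_knob (a point): middle of the lock slide's knob: a round steel knob 23 mm in diameter and 22 mm high on a thinner neck; this point is 29 mm above the deck (129 mm above the bench), the knob's top 11 mm higher. It is 80 mm in front of the handle's bar. Its axes are those of the chest
- slide (a joint): lock slide's position in m: 0 at its one stop, where it starts, 0.060 at the other; grows along the chest's +y. Takes about 3 N to move and stays where left. An unseen bolt in the chest moves with it and locks the lid at one of the two stops and frees it at the other; which is which differs from chest to chest
- hammer: loose hammer lying on the bench in front of the chest, to be left alone; about 30 mm high, origin under its middle
- chisel: loose hand chisel with a round handle lying at one side of the chest, to be left alone
- drift: loose steel drift standing on its 40 mm wide foot beside the chest, 70 mm high, to be left alone
- cup: loose aluminium cup, 72 mm wide and 80 mm high, beside the chest, to be left alone
- dome: loose domed metal dish lying upside down on some paper, 170 mm wide, to be left alone
- wrench: loose wrench lying on the bench, to be left alone

How it is judged (in metres and radians):
On the way, in this order (a step that is already met when the one before it is completed fails the run):
1. the lid is tugged up by its play or more while the slide is still where it started (value of joint lid above 0.03 rad and value of joint slide below 0.01 m), for 0.1 s.
2. the lid is raised to 40 degrees or more, with the slide at one of its stops (value of joint lid above 0.7 rad and (value of joint slide below 0.006 m or value of joint slide above 0.054 m)), for 0.2 s.
At the end, for the whole second after the job is handed in: the lid is held by the fingers, still, more than 0.70 rad (40 degrees) open, and the slide is within 6 mm of one of its two stops (all of step 2 and velocity of joint lid between -0.1 and 0.1 rad/s and contact force between the fingers and lid above 0.5 N); the arm keeps its last pose, push and grip.
It fails at once if a loose tool or dish is shifted by more than 30 mm (distance of any of hammer, chisel, drift, cup, dome, wrench from where it was at the start of the episode above 0.03 m).
It also fails if it takes over 48 s, if anything falls off the work surface, if the arm or the gripper's body presses on something with over 40 N, if the wrist force passes 120 N, or if a joint passes its speed limit or range.

## Working session

There is one attempt and no reset: what is moved stays moved. The work goes in short steps, Python scripts to look and compute and a tool call to move; the robot and the scene stay as the last step left them, time stands still between calls to the robot, and variables do not carry over. Pictures are saved under pics/ and viewed, and the job is handed in when it is done.

Besides the shell and the picture viewer there is one more tool, called by a JSON object that holds its "fn" and its "kwargs", one argument or row to a line. send_rows: Moves the arm, as the interface text tells. Its arguments: {"type":"object","properties":{"rows":{"type":"array"},"fingers":{"type":"number"}},"required":["rows"]}

```bash
mkdir -p pics
python3 - <<'E'
from workcell import ctrl
import cv2
print(ctrl.get_obs())
for n in ["top","side","wrist"]:
    d=ctrl.get_image(n); cv2.imwrite(f"pics/{n}0.png",d["img"][:,:,::-1]); print(n,d["mtx"].tolist(),d["dist_coeffs"],d["world_from_camera"].round(3).tolist())
E
```

```text
{'t': 0.0, 'qpos': array([ 1.29999864e+00,  4.23842493e-01,  1.63068699e+00,  2.18897991e-05,
        1.08858210e+00, -1.90320102e-02]), 'qvel': array([ 0.0023619 , -0.00016151,  0.00050272,  0.00059311, -0.0006479 ,
       -0.0001104 ]), 'joint_torque': array([-8.39270251e-04, -5.44647574e+01, -2.73651302e+01,  6.44085836e-02,
        2.28435552e-02, -1.20689147e-04]), 'ee_pos': array([155.53736237, 604.76696895, 221.90184364]), 'orientation': array([-1.02267706,  1.3191036 ,  1.02118911]), 'ft_force': array([-1.03087987, -0.25847106, -0.22936917]), 'moment': array([ 0.02370246, -0.01287202,  0.03569248]), 'width': 87.8643782256926}
top [[450.5161191943267, 0.0, 260.95445526555966], [0.0, 450.5161191943267, 195.5785643318186], [0.0, 0.0, 1.0]] [-0.0206799  0.         0.         0.         0.       ] [[0.023, -0.977, 0.213, 239.62], [-1.0, -0.022, 0.008, -90.598], [-0.004, -0.213, -0.977, 1573.588], [0.0, 0.0, 0.0, 1.0]]
side [[358.9144293883971, 0.0, 260.9929730238944], [0.0, 358.9144293883971, 194.03285390103727], [0.0, 0.0, 1.0]] [-0.1155559  0.         0.         0.         0.       ] [[-0.999, -0.002, 0.039, 500.704], [-0.034, 0.539, -0.841, 870.0], [-0.019, -0.842, -0.539, 747.727], [0.0, 0.0, 0.0, 1.0]]
wrist [[306.25028526865344, 0.0, 256.10174971954933], [0.0, 306.25028526865344, 191.25080602134014], [0.0, 0.0, 1.0]] [-0.01565782  0.          0.          0.          0.        ] [[0.249, 0.94, 0.233, 92.06], [0.969, -0.241, -0.06, 621.873], [-0.001, 0.24, -0.971, 383.853], [0.0, 0.0, 0.0, 1.0]]
```

View pics/top0.png

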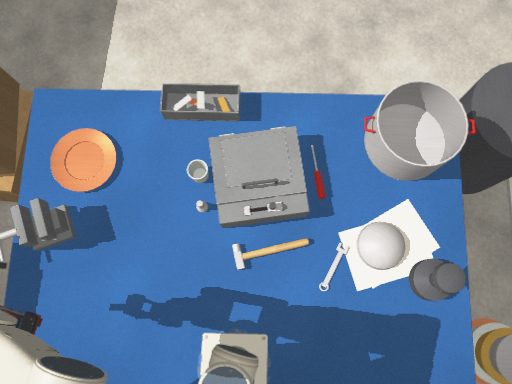

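View pics/side0.png

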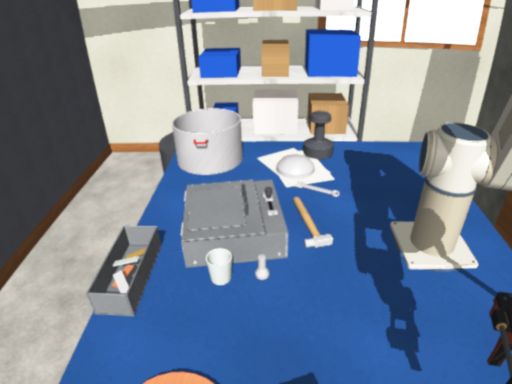

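View pics/wrist0.png

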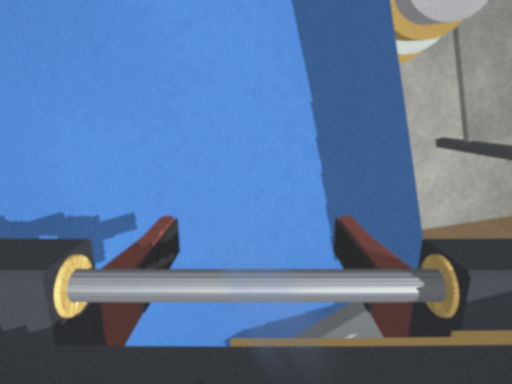

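The top view shows the chest around (258,175), the handle bar near (260,184), the slide on the front deck near (265,208) with the knob at about (278,208), the cup at (197,170), the drift at (202,206), the hammer at (270,252) and the chisel at (318,175). Next I'll enlarge it.

```bash
cat > h.py <<'E'
import numpy as np, cv2
from workcell import ctrl
from scipy.spatial.transform import Rotation as R
def ray(d,uv):
    p=cv2.undistortPoints(np.array([[uv]],float),d["mtx"],d["dist_coeffs"])[0,0]
    T=np.array(d["world_from_camera"]); return T[:3,3],T[:3,:3]@np.array([p[0],p[1],1.])
def onz(d,uv,z):
    o,v=ray(d,uv); return o+v*(z-o[2])/v[2]
def dep(d,uv):
    o,v=ray(d,uv); return o+v*float(d["depth"][int(round(uv[1])),int(round(uv[0]))])
def proj(d,P):
    T=np.linalg.inv(d["world_from_camera"]); return cv2.projectPoints(np.array(P,float).reshape(-1,3),cv2.Rodrigues(T[:3,:3])[0],T[:3,3],d["mtx"],d["dist_coeffs"])[0].reshape(-1,2)
E
python3 - <<'E'
from h import *
d=ctrl.get_image("top")
c=d["img"][115:235,180:340]; cv2.imwrite("pics/topz.png",cv2.resize(c,(800,600),interpolation=cv2.INTER_CUBIC)[:,:,::-1])
d=ctrl.get_image("side")
c=d["img"][165:285,170:330]; cv2.imwrite("pics/sidez.png",cv2.resize(c,(800,600),interpolation=cv2.INTER_CUBIC)[:,:,::-1])
E
```

```text
(no output)
```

View pics/topz.png

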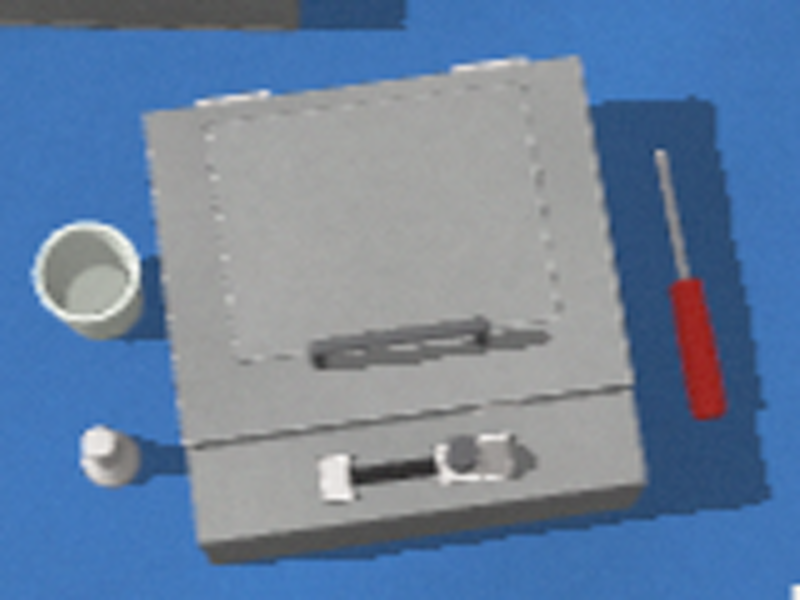

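View pics/sidez.png

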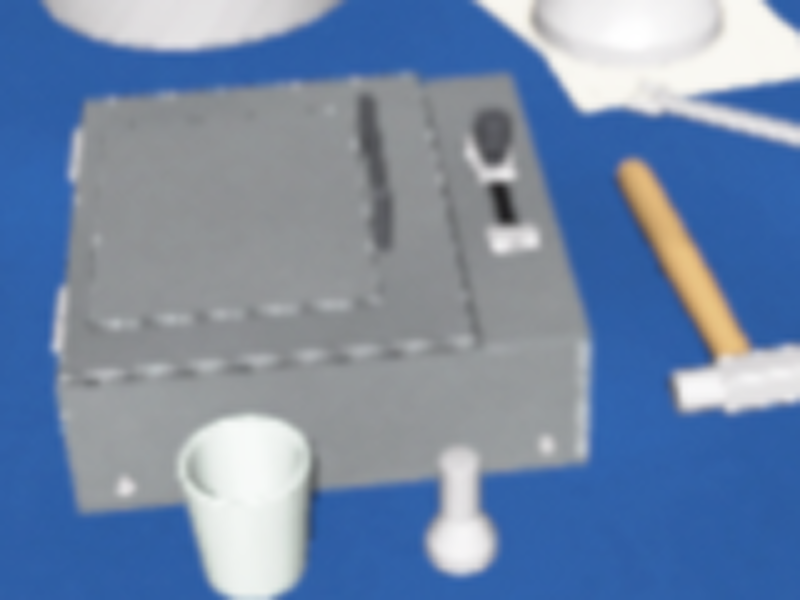

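Run:
```python
from h import *
for n,r in (("top",(150,230,210,320)),("side",(165,240,180,290))):
    d=ctrl.get_image(n)
    D=d["depth"]
    vs,us=np.mgrid[r[0]:r[1],r[2]:r[3]]; uv=np.stack([us.ravel(),vs.ravel()],1).astype(float)
    p=cv2.undistortPoints(uv[:,None],d["mtx"],d["dist_coeffs"])[:,0]
    z=D[vs.ravel(),us.ravel()]
    P=np.c_[p*z[:,None],z]; T=d["world_from_camera"]; W=P@T[:3,:3].T+T[:3,3]
    m=W[:,2]>118
    c=W[m]
    print(n,m.sum())
    # split bar/knob in px
    k=cv2.connectedComponentsWithStats((m.reshape(vs.shape)).astype(np.uint8),connectivity=8)
    for i in range(1,k[0]):
        q=W[(k[1]==i).ravel()]
        if len(q)<5: continue
        mu=q.mean(0); pc=np.linalg.svd(q[:,:2]-mu[:2])[2][0]; s=(q[:,:2]-mu[:2])@pc
        print(i,len(q),"mean",mu.round(1),"z",q[:,2].min().round(1),q[:,2].max().round(1),"dir",pc.round(3),"ext",s.min().round(1),s.max().round(1),'mid',(mu[:2]+pc*(s.min()+s.max())/2).round(1), 'top mean',q[q[:,2]>q[:,2].max()-5].mean(0).round(1),(k[2][i]))
    if n=="top":
        for nm,zc in (("BL",(143,113)),("BR",(580,57)),("FL",(200,543)),("FR",(645,483))):
            uv=((zc[0])/5+180-.4,zc[1]/5+115-.4); print(nm,onz(d,uv,106 if nm[0]=="B" else 100).round(1))
```

```text
top 191
13 122 mean [593.  -70.7 157.7] z 118.6 1573.6 dir [-0.467  0.884] ext -58.7 147.3 mid [572.4 -31.5] top mean [ 239.6  -90.6 1573.6] [ 31  29  37   9 122]
19 43 mean [ 521.2 -112.9  137.2] z 119.3 147.6 dir [-1.     0.025] ext -10.9 10.1 mid [ 521.6 -112.9] top mean [ 522.2 -113.3  144.7] [58 52  7  8 43]
BL [761. 108. 106.]
BR [ 808.2 -191.8  106. ]
FL [464.6  56.7 100. ]
FR [ 511.5 -237.3  100. ]
side 178
9 87 mean [594.5 -48.8 144. ] z 118.4 152.4 dir [-0.16   0.987] ext -82.6 38.8 mid [597.9 -70.4] top mean [597.1 -64.3 149.5] [62 19  6 29 87]
10 57 mean [ 523.  -106.9  133. ] z 119.4 143.0 dir [-0.746 -0.666] ext -10.6 12.4 mid [ 522.4 -107.5] top mean [ 524.4 -110.1  140. ] [85 22  7  9 57]
```

```bash
cat >> h.py <<'E'
CX=np.array([np.cos(.158),np.sin(.158),0]); CY=np.array([-np.sin(.158),np.cos(.158),0])
def plan(target):
    o=ctrl.get_obs(); M=R.from_rotvec(o["orientation"]).as_matrix()
    print("t",round(o["t"],2),"tcp",o["ee_pos"].round(1),"w",round(o["width"],1),"F",o["ft_force"].round(1),"q",o["qpos"].round(2))
    print("axes\n",M.round(3))
    for s in (1,-1):
        a=M.T@(s*CX); print("turn to chest x",s,np.arctan2(-a[1],a[2]).round(3))
    print("shift tool",(M.T@(np.array(target)-o["ee_pos"])).round(1))
E
python3 -c "
from h import *
plan([597,-71,225])"
```

```text
t 0.35 tcp [155.7 605.1 222.5] w 88.1 F [-0.1 -0.1  0.2] q [ 1.3   0.42  1.63 -0.    1.09 -0.02]
axes
 [[-0.    -0.968  0.249]
 [-0.     0.249  0.968]
 [-1.    -0.    -0.   ]]
turn to chest x 1 1.161
turn to chest x -1 -1.981
shift tool [  -2.3 -595.9 -544.8]
```

{"fn": "send_rows", "kwargs": {
  "rows": [
    [-3, -30, -27, 0],
    [-3, -30, -27, 0],
    [-3, -30, -27, 0],
    [-3, -30, -27, 0],
    [-3, -30, -27, 0],
    [-3, -30, -27, 0],
    [-3, -30, -27, 0],
    [-3, -30, -27, 0],
    [-3, -30, -27, 0],
    [-3, -30, -27, 0]
  ],
  "fingers": 1
}}

```text
t: 1.18
ee_pos: [382.2, 264.4, 252.3]
orientation: [-1.029, 1.309, 1.032]
ft_force: [0.6, 0.1, 0.6]
width: 87.8
```

```bash
python3 -c "
from h import *
plan([597,-71,225])"
```

```text
t 1.18 tcp [382.2 264.4 252.3] w 87.8 F [0.6 0.1 0.6] q [ 0.58  0.14  1.95  0.    1.05 -0.76]
axes
 [[ 0.002 -0.972  0.237]
 [ 0.004  0.237  0.972]
 [-1.    -0.001  0.004]]
turn to chest x 1 1.174
turn to chest x -1 -1.968
shift tool [  26.2 -288.2 -275.1]
```

{"fn": "send_rows", "kwargs": {
  "rows": [
    [0, -29, -27.5, 0],
    [0, -29, -27.5, 0],
    [0, -29, -27.5, 0],
    [0, -29, -27.5, 0],
    [0, -29, -27.5, 0],
    [0, -29, -27.5, 0],
    [0, -29, -27.5, 0],
    [0, -29, -27.5, 0],
    [0, -29, -27.5, 0],
    [0, -29, -27.5, 0]
  ]
}}

```text
t: 2.02
ee_pos: [605.0, -88.0, 255.2]
orientation: [-1.029, 1.302, 1.028]
ft_force: [0.9, 0.8, 1.0]
width: 88.0
```

{"fn": "send_rows", "kwargs": {
  "rows": [
    [0, 0, 0, 0.12],
    [0, 0, 0, 0.12],
    [0, 0, 0, 0.12],
    [0, 0, 0, 0.12],
    [0, 0, 0, 0.12],
    [0, 0, 0, 0.12],
    [0, 0, 0, 0.12],
    [0, 0, 0, 0.12],
    [0, 0, 0, 0.12],
    [0, 0, 0, 0.1]
  ]
}}

```text
t: 2.85
ee_pos: [609.2, -98.9, 253.7]
orientation: [-0.076, 1.558, 0.083]
ft_force: [0.0, -0.5, -0.7]
width: 87.7
```

```bash
python3 -c "
from h import *
plan([597,-71,225])
d=ctrl.get_image('wrist'); cv2.imwrite('pics/w1.png',d['img'][:,:,::-1]); print(d['world_from_camera'].round(2))
print(proj(d,[[597,-71,145],[522,-112.5,129]]))
d=ctrl.get_image('side'); cv2.imwrite('pics/s1.png',d['img'][:,:,::-1])"
```

```text
t 2.85 tcp [609.2 -98.9 253.7] w 87.7 F [ 0.  -0.5 -0.7] q [-0.18  0.37  1.63  0.01  1.13 -0.29]
axes
 [[ 0.011 -0.101  0.995]
 [ 0.005  0.995  0.101]
 [-1.     0.003  0.011]]
turn to chest x 1 -0.057
turn to chest x -1 3.085
shift tool [28.7 28.9 -9.6]
[[ 9.9000e-01  1.0000e-01  3.0000e-02  6.0063e+02]
 [ 1.0000e-01 -9.7000e-01 -2.3000e-01 -3.4060e+01]
 [ 1.0000e-02  2.4000e-01 -9.7000e-01  4.1580e+02]
 [ 0.0000e+00  0.0000e+00  0.0000e+00  1.0000e+00]]
[[244.50282886 158.86855979]
 [163.32947095 191.6718359 ]]
```

View pics/w1.png

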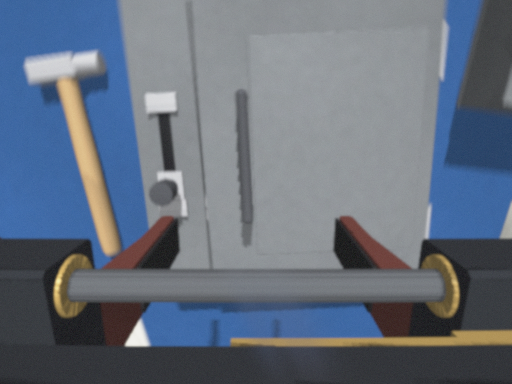

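View pics/s1.png

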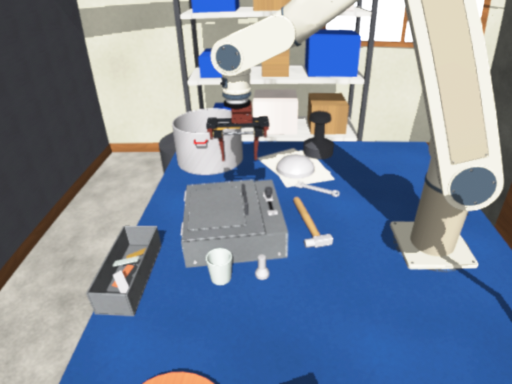

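The wrist view shows the bar from (241,92) to (247,222), centred at (244,157). My predicted centre was (244.5,159). The knob is at (163,192), exactly where predicted. I'll align over the bar and then descend.

{"fn": "send_rows", "kwargs": {
  "rows": [
    [0, 14, -5, -0.06],
    [0, 15, -5, 0],
    [20, 0, 0, 0],
    [20, 0, 0, 0],
    [10, 0, 0, 0],
    [0, 0, 0, 0]
  ]
}}

```text
t: 3.45
ee_pos: [595.2, -68.5, 203.8]
orientation: [-0.14, 1.552, 0.145]
ft_force: [0.0, -0.2, 0.2]
width: 87.6
```

```bash
python3 -c "
from h import *
plan([597,-71,126])
d=ctrl.get_image('wrist'); cv2.imwrite('pics/w2.png',d['img'][:,:,::-1])
print(proj(d,[[597,-71,145],np.array([597,-71,145])+55*CY,np.array([597,-71,145])-55*CY]))"
```

```text
t 3.45 tcp [595.2 -68.5 203.8] w 87.6 F [ 0.  -0.2  0.2] q [-0.14  0.4   1.71  0.01  1.01 -0.32]
axes
 [[ 0.014 -0.181  0.983]
 [ 0.004  0.984  0.18 ]
 [-1.     0.002  0.015]]
turn to chest x 1 0.024
turn to chest x -1 -3.118
shift tool [77.8 -2.9  0.1]
[[256.83808008 209.64957879]
 [258.73628516 135.63943053]
 [255.14382078 275.63510831]]
```

View pics/w2.png

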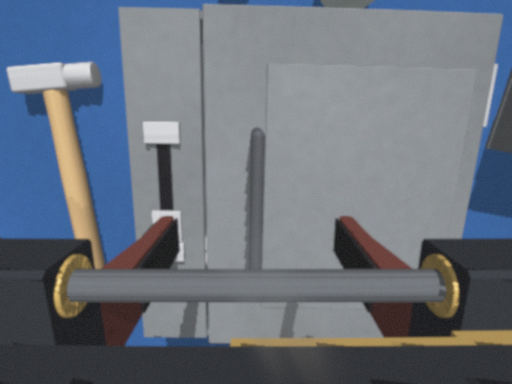

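The bar's far end at (258,133) matches the prediction (259,136), so it is centred between the jaws. Next I descend and grip.

{"fn": "send_rows", "kwargs": {
  "rows": [
    [25, -1, 0, 0.02],
    [25, -1, 0, 0],
    [15, 0, 0, 0],
    [8, 0, 0, 0],
    [4, 0, 0, 0],
    [0, 0, 0, 0]
  ]
}}

```text
t: 4.0
ee_pos: [602.0, -70.5, 131.4]
orientation: [-0.127, 1.542, 0.128]
ft_force: [-0.1, -0.1, -0.6]
width: 87.8
```

```bash
python3 -c "
from h import *
plan([597,-71,126])"
```

```text
t 4.0 tcp [602.  -70.5 131.4] w 87.8 F [-0.1 -0.1 -0.6] q [-0.14  0.5   1.75  0.01  0.87 -0.31]
axes
 [[ 0.025 -0.162  0.986]
 [ 0.003  0.987  0.162]
 [-1.    -0.001  0.025]]
turn to chest x 1 0.005
turn to chest x -1 -3.137
shift tool [ 5.2  0.3 -5.2]
```

{"fn": "send_rows", "kwargs": {
  "rows": [
    [3, 0, -3, 0],
    [2, 0, -2, 0],
    [0, 0, 0, 0]
  ]
}}

```text
t: 4.25
ee_pos: [598.5, -71.6, 128.6]
orientation: [-0.128, 1.538, 0.127]
ft_force: [-0.7, -1.1, -0.6]
width: 87.9
```

{"fn": "send_rows", "kwargs": {
  "rows": [
    [0, 0, 0, 0],
    [0, 0, 0, 0],
    [0, 0, 0, 0],
    [0, 0, 0, 0],
    [0, 0, 0, 0],
    [0, 0, 0, 0],
    [0, 0, 0, 0],
    [0, 0, 0, 0]
  ],
  "fingers": 0
}}

```text
t: 4.92
ee_pos: [599.8, -71.9, 131.1]
orientation: [-0.128, 1.534, 0.126]
ft_force: [-0.3, 0.8, -0.5]
width: 37.9
```

```bash
python3 -c "
from h import *
plan([597,-71,126])"
```

```text
t 4.92 tcp [599.8 -71.9 131.1] w 37.9 F [-0.3  0.8 -0.5] q [-0.14  0.5   1.76  0.01  0.85 -0.31]
axes
 [[ 0.033 -0.162  0.986]
 [ 0.002  0.987  0.162]
 [-0.999 -0.004  0.033]]
turn to chest x 1 0.005
turn to chest x -1 -3.137
shift tool [ 5.   1.4 -2.8]
```

{"fn": "send_rows", "kwargs": {
  "rows": [
    [0.8, 0, -0.3, 0],
    [0.8, 0, -0.3, 0],
    [0.8, 0, -0.3, 0],
    [0.8, 0, 0, 0],
    [0.5, 0, 0, 0],
    [0.3, 0, 0, 0],
    [0.3, 0, 0, 0],
    [0.3, 0, 0, 0]
  ]
}}

```text
t: 5.58
ee_pos: [597.3, -72.2, 127.2]
orientation: [-0.128, 1.538, 0.127]
ft_force: [-2.0, -0.3, 5.5]
width: 9.0
```

```bash
python3 -c "
from h import *
plan([597,-71,126])
d=ctrl.get_image('side'); c=d['img'][165:285,170:330]; cv2.imwrite('pics/s3.png',cv2.resize(c,(800,600),interpolation=cv2.INTER_CUBIC)[:,:,::-1])"
```

```text
t 5.58 tcp [597.3 -72.2 127.2] w 9.0 F [-2.  -0.3  5.5] q [-0.14  0.5   1.77  0.01  0.85 -0.31]
axes
 [[ 0.029 -0.162  0.986]
 [ 0.002  0.987  0.162]
 [-1.    -0.003  0.029]]
turn to chest x 1 0.005
turn to chest x -1 -3.137
shift tool [ 1.2  1.2 -0.2]
```

View pics/s3.png

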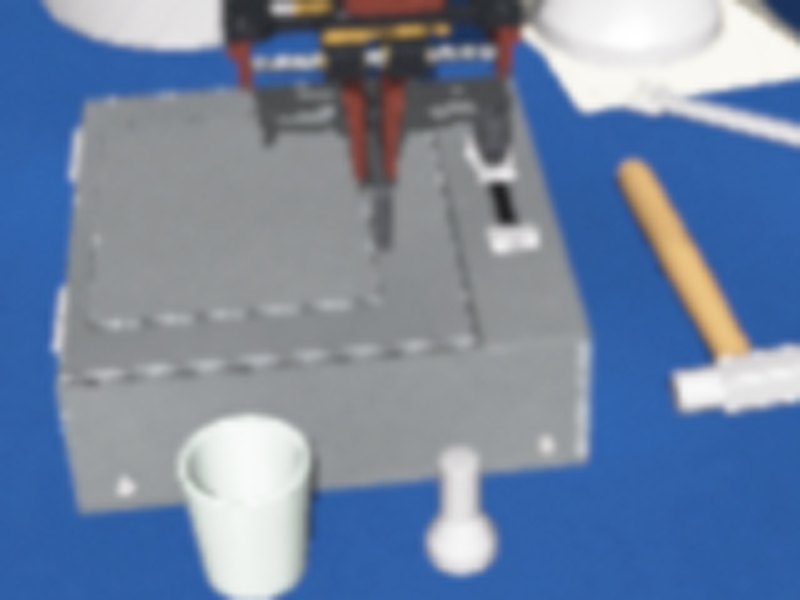

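The fingers hold the bar at (380,185) in the crop, with 9 mm opening against a 10 mm bar. Now a gentle tug in small steps.

{"fn": "send_rows", "kwargs": {
  "rows": [
    [-2, 0, 0, 0],
    [-2, 0, 0, 0],
    [-2, 0, 0, 0],
    [-2, 0, 0, 0]
  ]
}}

```text
t: 5.97
ee_pos: [599.0, -71.9, 134.0]
orientation: [-0.128, 1.534, 0.127]
ft_force: [5.1, 2.0, -6.4]
width: 9.3
```

{"fn": "send_rows", "kwargs": {
  "rows": [
    [-2, 0, 0.3, 0],
    [-2, 0, 0.3, 0]
  ]
}}

```text
t: 6.13
ee_pos: [600.0, -71.8, 137.7]
orientation: [-0.128, 1.534, 0.127]
ft_force: [5.3, 0.1, -5.7]
width: 9.2
```

{"fn": "send_rows", "kwargs": {
  "rows": [
    [-2, 0, 0.3, 0],
    [-2, 0, 0.3, 0]
  ]
}}

```text
t: 6.3
ee_pos: [601.2, -71.6, 141.5]
orientation: [-0.128, 1.533, 0.127]
ft_force: [4.4, 0.4, -6.3]
width: 9.3
```

{"fn": "send_rows", "kwargs": {
  "rows": [
    [-2, 0, 0.5, 0],
    [-2, 0, 0.5, 0]
  ]
}}

```text
t: 6.47
ee_pos: [602.4, -71.4, 145.4]
orientation: [-0.128, 1.532, 0.127]
ft_force: [5.5, -0.1, -7.4]
width: 9.1
```

{"fn": "send_rows", "kwargs": {
  "rows": [
    [-2, 0, 0.5, 0],
    [-2, 0, 0.5, 0]
  ]
}}

```text
t: 6.63
ee_pos: [603.7, -71.2, 149.4]
orientation: [-0.128, 1.532, 0.126]
ft_force: [5.7, 1.5, -7.4]
width: 8.9
```

```bash
python3 -c "
from h import *
plan([597,-71,126])
d=ctrl.get_image('side'); c=d['img'][165:285,170:330]; cv2.imwrite('pics/s4.png',cv2.resize(c,(800,600),interpolation=cv2.INTER_CUBIC)[:,:,::-1])"
```

```text
t 6.63 tcp [603.7 -71.2 149.4] w 8.9 F [ 5.7  1.5 -7.4] q [-0.14  0.47  1.74  0.01  0.89 -0.31]
axes
 [[ 0.035 -0.162  0.986]
 [ 0.002  0.987  0.162]
 [-0.999 -0.004  0.035]]
turn to chest x 1 0.005
turn to chest x -1 -3.137
shift tool [23.2  1.4 -7.4]
```

View pics/s4.png

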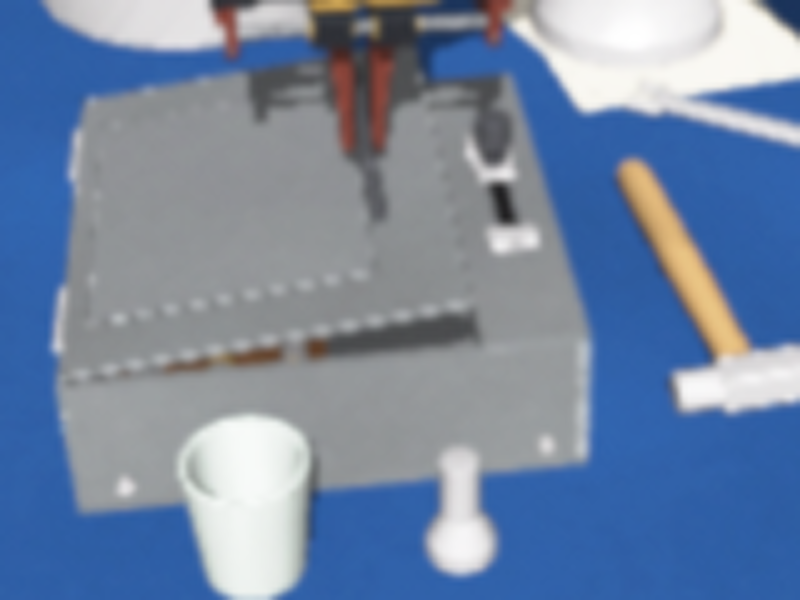

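The tug has lifted the bar about 22 mm, twice the locked play, at a steady 7 N or so. The crop shows a clear gap under the lid's edge at (400,330), and the knob hasn't moved from (492,135). The lid is free, so I'll open it along its arc.

{"fn": "send_rows", "kwargs": {
  "rows": [
    [-7.4, 0, 3.1, 0],
    [-7.3, 0, 3.3, 0],
    [-7.1, 0, 3.6, 0],
    [-7, 0, 3.9, 0],
    [-6.8, 0, 4.2, 0]
  ]
}}

```text
t: 7.1
ee_pos: [619.7, -68.6, 184.7]
orientation: [-0.128, 1.535, 0.126]
ft_force: [4.5, -0.2, -7.2]
width: 9.1
```

```bash
cat >> h.py <<'E'
def arc(B0=np.array([597.2,-72,127.])):
    o=ctrl.get_obs(); v=o["ee_pos"]-B0; f=v@CX; u=v[2]
    a=np.arctan2(45+u,192-f); print("theta",a-.2302,"r err",np.hypot(45+u,192-f)-197.2,"lat",v@CY,"F",o["ft_force"].round(1),"w",o["width"])
E
python3 -c "
from h import *
plan([597,-71,126]);arc()"
```

```text
t 7.1 tcp [619.7 -68.6 184.7] w 9.1 F [ 4.5 -0.2 -7.2] q [-0.13  0.45  1.68  0.01  0.97 -0.3 ]
axes
 [[ 0.032 -0.162  0.986]
 [ 0.002  0.987  0.162]
 [-0.999 -0.003  0.031]]
turn to chest x 1 0.005
turn to chest x -1 -3.137
shift tool [ 57.9   1.5 -24.6]
theta 0.3150102139338815 r err 0.7837358384245476 lat -0.1393650105692907 F [ 4.5 -0.2 -7.2] w 9.131931861436465
```

{"fn": "send_rows", "kwargs": {
  "rows": [
    [-6.6, 0, 4.6, 0],
    [-6.4, 0, 4.9, 0],
    [-6.2, 0, 5.1, 0],
    [-6, 0, 5.4, 0],
    [-5.8, 0, 5.6, 0],
    [-5.6, 0, 5.8, 0]
  ]
}}

```text
t: 7.6
ee_pos: [648.3, -63.9, 223.4]
orientation: [-0.128, 1.544, 0.127]
ft_force: [1.3, -1.2, -6.9]
width: 8.9
```

```bash
python3 -c "
from h import *
plan([597,-71,126]);arc()"
```

```text
t 7.6 tcp [648.3 -63.9 223.4] w 8.9 F [ 1.3 -1.2 -6.9] q [-0.12  0.45  1.58  0.    1.08 -0.28]
axes
 [[ 0.023 -0.162  0.987]
 [ 0.001  0.987  0.162]
 [-1.    -0.003  0.022]]
turn to chest x 1 0.005
turn to chest x -1 -3.137
shift tool [ 96.2   1.5 -53.9]
theta 0.5593422291046333 r err 1.9765699863478972 lat 0.006878695690917901 F [ 1.3 -1.2 -6.9] w 8.935159338840592
```

{"fn": "send_rows", "kwargs": {
  "rows": [
    [-5.3, 0, 6.1, 0],
    [-5, 0, 6.3, 0],
    [-4.8, 0, 6.5, 0],
    [-4.6, 0, 6.7, 0],
    [-4.3, 0, 6.9, 0],
    [-4, 0, 7, 0],
    [-3.8, 0, 7.1, 0],
    [-3.4, 0, 7.1, 0]
  ]
}}

```text
t: 8.27
ee_pos: [703.1, -55.0, 264.5]
orientation: [-0.129, 1.551, 0.126]
ft_force: [-1.9, -2.7, -3.0]
width: 9.2
```

```bash
python3 -c "
from h import *
plan([597,-71,126]);arc()"
```

```text
t 8.27 tcp [703.1 -55.  264.5] w 9.2 F [-1.9 -2.7 -3. ] q [-0.1   0.5   1.41  0.    1.22 -0.26]
axes
 [[ 0.016 -0.162  0.987]
 [-0.     0.987  0.162]
 [-1.    -0.003  0.016]]
turn to chest x 1 0.005
turn to chest x -1 -3.137
shift tool [ 136.8    1.7 -109.5]
theta 0.9060144729983879 r err 4.0143567743591575 lat 0.15682029067946548 F [-1.9 -2.7 -3. ] w 9.215229735148382
```

{"fn": "send_rows", "kwargs": {
  "rows": [
    [0, 0, 0, 0],
    [0, 0, 0, 0],
    [0, 0, 0, 0],
    [0, 0, 0, 0]
  ]
}}

```text
t: 8.6
ee_pos: [705.4, -54.6, 265.6]
orientation: [-0.129, 1.549, 0.126]
ft_force: [-2.3, -1.9, -2.1]
width: 9.3
```

```bash
python3 -c "
from h import *
arc(); print(ctrl.get_obs()['qvel'].round(4))
for n in ('side','top'):
    d=ctrl.get_image(n); c=d['img'][125:275,150:350] if n=='side' else d['img'][90:240,180:380]; cv2.imwrite(f'pics/{n}5.png',cv2.resize(c,(800,600),interpolation=cv2.INTER_CUBIC)[:,:,::-1])
arc()"
```

```text
theta 0.9185655981092129 r err 4.092117647376995 lat 0.15543201546319102 F [-2.3 -1.9 -2.1] w 9.322769255324708
[-0.0003 -0.0002  0.0014  0.0003  0.0011  0.0001]
theta 0.9179145704715583 r err 4.091739769231566 lat 0.18735853324058194 F [-1.2 -1.8 -2.8] w 8.850571090222994
```

View pics/side5.png

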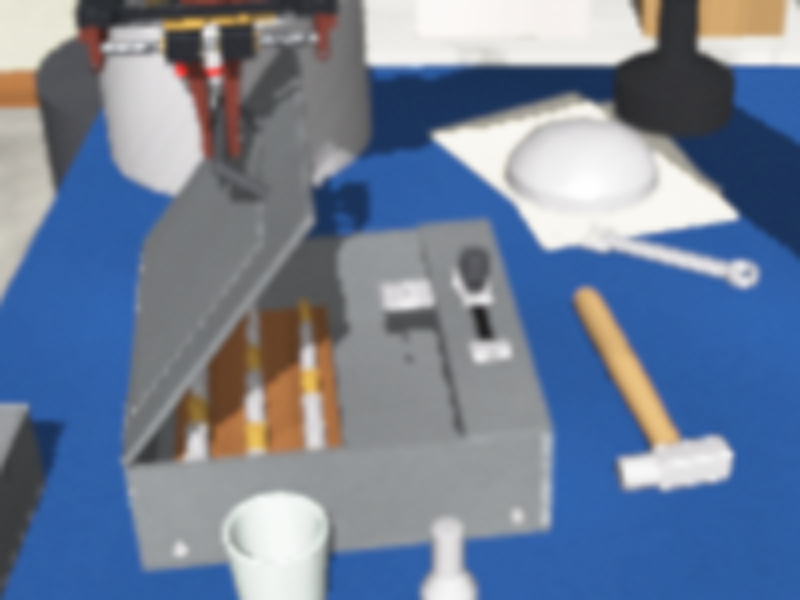

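View pics/top5.png

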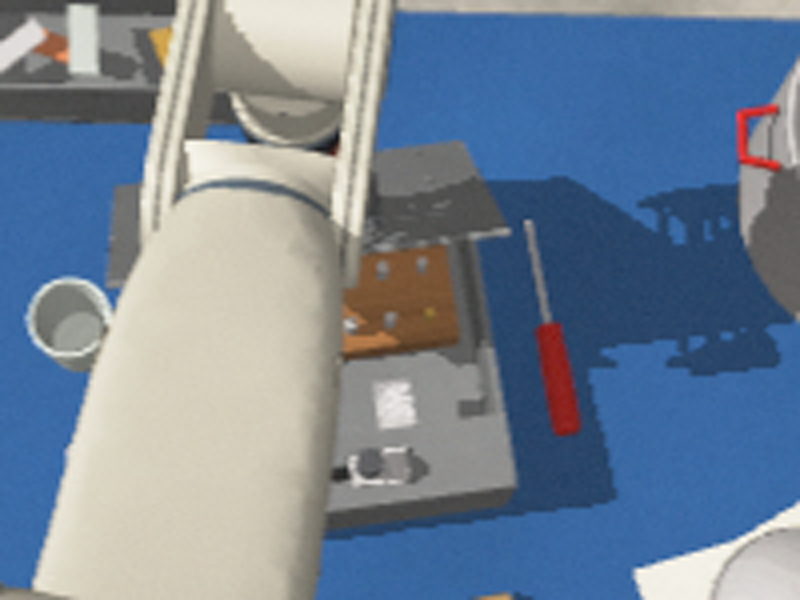

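The lid stands open at about 52°, with the fingers on the bar at (235,175) in the side crop. The knob is still at its starting stop at (473,270), and the visible loose items look undisturbed. The arm is still, so I'm handing in.

```bash
python3 -c "
from h import *
print(ctrl.close_job()); arc()"
```

```text
the job is handed in; nothing more can be done
None
the job is handed in; nothing more can be done
```

The chest is open and I handed the job in at about 8.7 s of the 48 s allowed. No verdict is reported back.

- **What I did:** I gripped the handle's bar and tugged before touching the slide. The lid rose 22 mm, past the 10 mm locked play, at a steady 7 N or so. It was free, so I opened it along its arc and never moved the slide.
- **Last checks that agreed:**
  - The lid was about 0.92 rad (52°) open, worked out from the tool position.
  - The arm was still, and the fingers read 9 mm on the 10 mm bar with about 3 N on the wrist.
  - The pictures show the knob still at its starting stop. The cup, chisel, hammer, dome and wrench looked undisturbed, but I checked them by eye and did not measure.
- **What was off:** The tool ended about 4 mm outside the ideal arc, so the bar probably sits a little off in the pads. The lid angle is therefore an estimate, though well above the 45° asked for. The arm hid the drift in the last top view. Its visible part in the side view looked undisturbed.

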